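# Close the storage jars, each with its own lid

### The arm

A 6-joint arm with a two-finger parallel gripper is mounted at the origin on a cart in front of the work surface, level with it; the furniture and walls round the work are solid. World frame = base frame: x ahead of the robot, y to its left, z up, the work surface at z = 0. Lengths are in mm, angles in rad, forces in N, time in s.
With the tool pointing down it reaches from about 400 to 925 mm from the base axis. Payload 12.5 kg.
Tool frame: the origin (TCP) lies at the very end of the fingers, on their centre line; the grasp point (between the pads) lies 19 mm behind it; z points along the fingers, y is the direction in which the jaws open and shut (so a half turn about z gives the same grasp; the last joint's range is limited). The gripper opens to 95 mm and grips with 3 to 60 N. Pads are 20 mm wide; open, the fingers measure 119 mm over their backs; the gripper's body (75 mm by 180 mm) begins 59 mm behind the grasp point.
Start: joints at [-1.223, 0.491, 1.559, -0, 1.092, -0.106], TCP at [274.015, -561.753, 182.161] pointing down, gripper open.
Joint ranges: [-3.1, 3.1], [-0.84, 2.19], [0.05, 2.79], [-1.13, 4.28], [0.06, 2.93], [-2.69, 2.69]. Speed limits (rad/s): [2.22, 2.22, 2.79, 3.14, 3.14, 3.14].

### API

Orientations are given as [roll, pitch, yaw] about the fixed x, y, z axes, in that order (R = Rz(yaw) Ry(pitch) Rx(roll)).
In Python, from cell import env gives the robot as it stands.
- The arm moves only by the shell command python3 -m pendant 'ROWS'. ROWS is JSON, a list that holds one entry, the list of rows, each a list of 5 numbers: the opening, from 0 (shut) to 1 (fully open), then the shift along the tool's x, y, z in m, then the turn about the tool's z in rad. A call has exactly 8 rows; each row is the pose to reach, as a shift and turn from the pose commanded when the call began, along the tool's axes at that moment; what a row does not reach only later rows make up. A row lasts 1/10 s, in which the tool goes at most 50 mm and 8.59 degrees, less where a joint would pass 70% of its speed; a pose out of reach is approached as far as the arm can. A call with a gripper value outside its range is refused whole. The fingers move at their own pace and stop on an object; the grip force is fixed at half the most. Time passes only in rows, so rows that repeat a pose let the fingers close, or fill a call up. It gives the time, the measured TCP pose, the force and the opening at its end, in the units of the state.
- env.state(): the state, without advancing time (a new reading comes with each control period).
- env.read_camera(name): name is "scene" or "top" or "wrist"; returns a dict with "image" (420x560x3 uint8, blue, green, red), "range_z" (420x560 float32, mm along the optical axis (not along the pixel's ray), 0 where there is no reading), "fx", "fy", "cx", "cy" (pixels), "rvec" (rotation vector, rad) and "tvec" (3), from world to camera coordinates, as OpenCV has them; the wrist camera has in their place "tool_from_camera" (4x4, takes a point from camera to tool coordinates, whose origin is the TCP and whose axes are the flange's). Camera axes: x right, y down, z forward; pixel columns grow to the right and rows downward; lengths in mm; the calibration is good to about 2 mm. A picture is of the moment at which its call begins: read the wrist's pose just before it.
- env.job_done(): hands the job in, once; it reports no verdict.
The state is a dict: "t": time; "joints": joint angles; "qvel": joint speeds; "tau": joint torques, N m; "eef_pos": TCP position; "tcp_rot": TCP orientation; "ft_force": force on the tool from outside, world axes, zero at the start; "moment": the same for the moment, N m; "opening": opening from 0.0 (shut) to 1.0 (fully open).
Only numpy, scipy, OpenCV 4.12 (cv2) and the standard library are available. Lean on these libraries where they do the work, as an engineer would, in place of code of your own. Each camera call takes 0.05 s, during which the arm holds its last target. There are 200 camera calls.

### The job

The four storage jars are filled and stand open: pick out their four wooden lids from the things on the worktop and close every jar with the lid that belongs to it (round or square, large or small), fully home, so that its plate lies flat on the rim. Leave the jars standing upright where they are, and knock over neither a jar, the drinking glass nor the salt shaker.

Things in the scene. Friction and masses are not known exactly. Their poses are not given: they have to be found in the camera images.
- round_l_mouth (a point): The large round jar: open, loose jar of white stoneware, round, 84 mm in diameter, 70 mm high, wall 5 mm, mouth 74 mm in diameter; biscuits in it up to 40 mm above the worktop. The point is the centre of its mouth at rim height; z is up; x and y mean nothing.
- square_l_mouth (a point): The large square jar: open, loose jar of white stoneware, square (with rounded corners), 84 mm side to side, 70 mm high, wall 5 mm, mouth 74 mm side to side; walnuts in it up to 40 mm above the worktop. The point is the centre of its mouth at rim height; z is up, x and y square to its sides.
- round_s_mouth (a point): The small round jar: open, loose jar of white stoneware, round, 62 mm in diameter, 62 mm high, wall 5 mm, mouth 52 mm in diameter; hazelnuts in it up to 40 mm above the worktop. The point is the centre of its mouth at rim height; z is up; x and y mean nothing.
- square_s_mouth (a point): The small square jar: open, loose jar of white stoneware, square (with rounded corners), 62 mm side to side, 62 mm high, wall 5 mm, mouth 52 mm side to side; sugar lumps in it up to 40 mm above the worktop. The point is the centre of its mouth at rim height; z is up, x and y square to its sides.
- round_l_lid_mid (a point): The large round lid, for the large round jar; loose, dark wood, 50 mm high. From below: tapered plug 16 mm high (55 mm wide at its foot, 67 at its top), round plate 85 mm wide, 9 thick; round knob 26 wide, 25 high. Lies plug down. The point is its centre, 25 mm above its foot, on the plate's upper face; fully home it is 9 mm above the jar's rim. z is up; x and y mean nothing.
- square_l_lid_mid (a point): The large square lid, for the large square jar; loose, dark wood, 50 mm high. From below: tapered plug 16 mm high (55 mm wide at its foot, 67 at its top), square plate 85 mm wide, 9 thick; square knob 26 x 26, 25 high. Lies plug down. The point is its centre, 25 mm above its foot, on the plate's upper face; fully home it is 9 mm above the jar's rim. z is up, x and y square to plate and knob; a quarter turn fits as well.
- round_s_lid_mid (a point): The small round lid, for the small round jar; loose, dark wood, 50 mm high. From below: tapered plug 16 mm high (33 mm wide at its foot, 45 at its top), round plate 63 mm wide, 9 thick; round knob 26 wide, 25 high. Lies plug down. The point is its centre, 25 mm above its foot, on the plate's upper face; fully home it is 9 mm above the jar's rim. z is up; x and y mean nothing.
- square_s_lid_mid (a point): The small square lid, for the small square jar; loose, dark wood, 50 mm high. From below: tapered plug 16 mm high (33 mm wide at its foot, 45 at its top), square plate 63 mm wide, 9 thick; square knob 26 x 26, 25 high. Lies plug down. The point is its centre, 25 mm above its foot, on the plate's upper face; fully home it is 9 mm above the jar's rim. z is up, x and y square to plate and knob; a quarter turn fits as well.
- tumbler: Bystander: a clear drinking glass, 81 mm in diameter, 91 mm high, standing empty and loose. Origin: centre of its underside, z up.
- salt_shaker: Bystander: a salt shaker of glass with a grey screw top, 44 mm in diameter, 90 mm high, standing loose. Origin: centre of its underside, z up.
Things that resemble listed ones, but are neither listed nor needed, are in the scene too. Leave any green look-alike of the part that bears square_s_lid_mid alone.

How it is judged (in metres and radians):
At the end, for the whole second after the job is handed in: Each of the four lids sits in its own jar: its axis within 8 mm of the jar's, its plate on the rim (height within 3 mm of fully home), level within 3.5 degrees and at rest; every jar is upright and within 40 mm of where it stood (horizontal distance between round_l_lid_mid and round_l_mouth below 0.008 m and z of round_l_lid_mid in the frame of round_l_mouth between 0.006 and 0.012 m and angle between each of round_l_lid_mid, round_l_mouth, square_l_lid_mid, square_l_mouth, round_s_lid_mid, round_s_mouth, square_s_lid_mid, square_s_mouth's own z axis and vertical below 0.06 rad and distance of each of round_l_mouth, square_l_mouth, round_s_mouth, square_s_mouth from where it was at the start of the episode below 0.04 m and linear speed of each of round_l_lid, square_l_lid, round_s_lid, square_s_lid below 0.01 m/s and horizontal distance between square_l_lid_mid and square_l_mouth below 0.008 m and z of square_l_lid_mid in the frame of square_l_mouth between 0.006 and 0.012 m and horizontal distance between round_s_lid_mid and round_s_mouth below 0.008 m and z of round_s_lid_mid in the frame of round_s_mouth between 0.006 and 0.012 m and horizontal distance between square_s_lid_mid and square_s_mouth below 0.008 m and z of square_s_lid_mid in the frame of square_s_mouth between 0.006 and 0.012 m); the robot touches nothing.
It fails at once if the drinking glass is knocked over (angle between tumbler's own z axis and vertical above 0.6 rad).
It fails at once if the salt shaker is knocked over (angle between salt_shaker's own z axis and vertical above 0.6 rad).
It fails at once if a jar is tipped over (angle between any of round_l_mouth, square_l_mouth, round_s_mouth, square_s_mouth's own z axis and vertical above 0.5 rad).
It also fails if it takes over 120 s, if anything falls off the work surface, if the arm or the gripper's body presses on something with over 40 N, if the wrist force passes 120 N, or if a joint passes its speed limit or range.

## Working session

There is one attempt and no reset: what is moved stays moved. The work goes in short steps, Python scripts to look and compute and a shell command to move; the robot and the scene stay as the last step left them, time stands still between calls to the robot, and variables do not carry over. Pictures are saved under pics/ and viewed, about 12 in all and at most 16, crops included, and the job is handed in when it is done.

```bash
ls; mkdir -p pics; python3 - <<'E'
from cell import env
import cv2,numpy as np,pickle
print(env.state())
for n in("scene","top"):
    d=env.read_camera(n);cv2.imwrite(f"pics/{n}0.png",d["image"]);pickle.dump(d,open(f"pics/{n}0.pkl","wb"))
    print(n,d["fx"],d["cx"],d["cy"],d["rvec"],d["tvec"],(d["range_z"]>0).mean())
E
```

```text
pics
{'t': 0.0, 'joints': array([-1.22258326e+00,  4.91563684e-01,  1.55946615e+00, -3.08318346e-05,
        1.09168587e+00, -1.05586429e-01]), 'qvel': array([4.31503467e-04, 7.12699043e-04, 1.80197862e-04, 1.26742842e-04,
       4.98266063e-05, 3.10009240e-04]), 'tau': array([-1.26916104e-03, -6.12645292e+01, -2.58182502e+01,  6.92304969e-02,
        4.83824650e-02, -5.47537695e-05]), 'eef_pos': array([ 273.91228068, -561.46247144,  181.55345275]), 'tcp_rot': array([-3.14047298e+00, -9.11666238e-05,  4.53813673e-01]), 'ft_force': array([-0.28181293,  0.55291664,  0.20286501]), 'moment': array([-0.00308021, -0.0210283 , -0.02915806]), 'opening': 0.9967535012254204}
scene 389.49921804488974 284.90188125283964 210.81711423329688 [ 0.57911115 -2.73027157  1.02617139] [ 544.3769604   254.55312101 1000.46308081] 0.9959906462585034
top 503.1833773794541 275.5197797692957 210.0833316159514 [ 2.10164532 -2.12547262  0.10377156] [  -1.8257817   600.88928383 1409.94413299] 0.9955952380952381
```

View pics/top0.png

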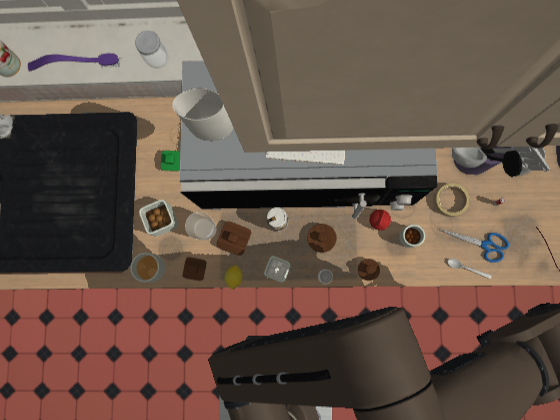

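View pics/scene0.png

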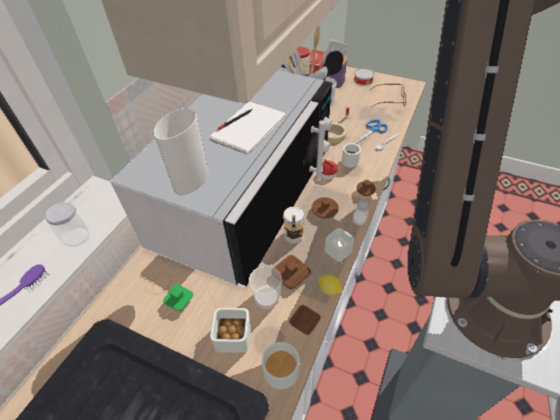

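Top view shows, left to right: large square jar (157,218), large round jar (146,267), glass (201,228), small square lid (195,269), large square lid (234,238), sugar jar (277,269), large round lid (322,238), shaker (326,276), small round lid (368,269), small round jar (413,236).

```bash
cat > h.py <<'E'
import cv2,numpy as np,pickle
from scipy.spatial.transform import Rotation as Ro
def cloud(d,T=None):
    z=d["range_z"].astype(float);v,u=np.indices(z.shape)
    P=np.dstack([(u-d["cx"])/d["fx"]*z,(v-d["cy"])/d["fy"]*z,z])
    if T is None:
        R=cv2.Rodrigues(np.array(d["rvec"],float))[0];return (P-np.ravel(d["tvec"]))@R
    return P@T[:3,:3].T+T[:3,3]
def tool(s):
    T=np.eye(4);T[:3,:3]=Ro.from_euler("xyz",s["tcp_rot"]).as_matrix();T[:3,3]=s["eef_pos"];return T
E
python3 - <<'E'
from h import *
d=pickle.load(open("pics/top0.pkl","rb"));W=cloud(d)
np.set_printoptions(suppress=True,precision=0)
for n,(u,v) in dict(sqjarL=(157,218),rjarL=(146,267),glass=(201,228),sqlidS=(195,269),sqlidL=(234,238),sqjarS=(277,269),rlidL=(322,238),salt=(326,276),rlidS=(368,269),rjarS=(413,236),press=(277,218),lemon=(234,275),red=(380,220),faucet=(362,205),oven=(300,195),ovenfront=(300,185),cab=(350,143),sinkedge=(133,250),table=(300,280)).items():
    p=W[v-8:v+9,u-8:u+9].reshape(-1,3); print(n,W[v,u],"zmax",p[:,2].max())
c=d["image"][190:300,120:440];cv2.imwrite("pics/topc.png",cv2.resize(c,None,fx=2.5,fy=2.5,interpolation=cv2.INTER_CUBIC))
E
```

```text
sqjarL [583. 340.  45.] zmax 1483.341358910753
rjarL [441. 369.  40.] zmax 1483.341358910753
glass [556. 216.  11.] zmax 1483.341358910753
sqlidS [433. 223.  52.] zmax 1483.341358910753
sqlidL [520. 110.  57.] zmax 1483.341358910753
sqjarS [431. -12.  47.] zmax 1483.341358910753
rlidL [ 518. -141.   46.] zmax 57.87916286473162
salt [ 409. -148.   88.] zmax 97.07876235416164
rlidS [ 429. -267.   52.] zmax 1483.341358910753
rjarS [ 522. -400.   33.] zmax 68.22099698033323
press [570. -16.  98.] zmax 109.23161844490284
lemon [415. 110.  53.] zmax 1483.341358910753
red [ 567. -306.   52.] zmax 1483.341358910753
faucet [ 575. -232.  267.] zmax 1483.341358910753
oven [611. -81. 224.] zmax 292.81711604003044
ovenfront [623. -82. 288.] zmax 1483.341358910753
cab [ 658. -184.  517.] zmax 572.6860536779576
sinkedge [494. 424.  -2.] zmax 1483.341358910753
table [401. -76.   0.] zmax 1483.341358910753
```

View pics/topc.png

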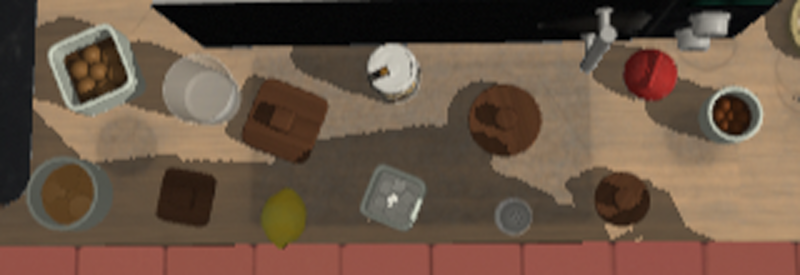

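```bash
cat > meas.py <<'E'
from h import *
d=pickle.load(open("pics/top0.pkl","rb"));s=pickle.load(open("pics/scene0.pkl","rb"))
A={"top":cloud(d).reshape(-1,3),"scene":cloud(s).reshape(-1,3)}
items=dict(rlidS=(429,-267,'lid'),rlidL=(518,-141,'lid'),sqlidL=(520,110,'lid'),sqlidS=(433,223,'lid'),rjarS=(522,-400,62),sqjarS=(431,-12,62),rjarL=(441,369,70),sqjarL=(583,340,70))
for n,(x,y,k) in items.items():
  for c in A:
    P=A[c];P=P[np.hypot(P[:,0]-x,P[:,1]-y)<65]
    for lo,hi in ([(40,58),(18,33)] if k=='lid' else [(k-7,k+8)]):
        Q=P[(P[:,2]>lo)&(P[:,2]<hi)]
        if len(Q)<6: print(n,c,lo,len(Q));continue
        r=cv2.minAreaRect(Q[:,:2].astype(np.float32));m=cv2.minEnclosingCircle(Q[:,:2].astype(np.float32))
        print(n,c,lo,len(Q),"zmed %.1f z95 %.1f"%(np.median(Q[:,2]),np.percentile(Q[:,2],95)),"rect",np.round(r[0]),np.round(r[1]),round(r[2]),"circ",np.round(m[0]),round(m[1]))
E
python3 meas.py
```

```text
rlidS top 40 67 zmed 50.5 z95 55.1 rect [ 428. -272.] [23. 24.] 44 circ [ 428. -271.] 13
rlidS top 18 306 zmed 25.6 z95 30.9 rect [ 428. -272.] [60. 60.] 89 circ [ 428. -272.] 31
rlidS scene 40 52 zmed 49.6 z95 52.7 rect [ 433. -270.] [24. 26.] 34 circ [ 433. -270.] 14
rlidS scene 18 174 zmed 25.3 z95 29.1 rect [ 433. -269.] [61. 59.] 3 circ [ 432. -269.] 33
rlidL top 40 64 zmed 49.8 z95 55.2 rect [ 521. -141.] [23. 23.] 90 circ [ 520. -140.] 13
rlidL top 18 592 zmed 25.7 z95 30.5 rect [ 520. -140.] [84. 82.] 89 circ [ 520. -140.] 42
rlidL scene 40 57 zmed 49.6 z95 53.7 rect [ 525. -137.] [23. 25.] 52 circ [ 525. -139.] 13
rlidL scene 18 387 zmed 25.8 z95 28.9 rect [ 524. -140.] [83. 83.] 85 circ [ 525. -139.] 43
sqlidL top 40 84 zmed 49.8 z95 55.6 rect [532. 137.] [71. 26.] 63 circ [529. 138.] 36
sqlidL top 18 707 zmed 25.4 z95 30.4 rect [523. 117.] [85. 85.] 69 circ [523. 117.] 54
sqlidL scene 40 93 zmed 49.7 z95 53.1 rect [527. 118.] [26. 26.] 79 circ [526. 119.] 15
sqlidL scene 18 644 zmed 25.9 z95 28.8 rect [527. 117.] [85. 87.] 66 circ [527. 117.] 53
sqlidS top 40 81 zmed 49.3 
[... 330 characters left out ...]
top 55 137 zmed 61.8 z95 67.3 rect [ 521. -395.] [60. 60.] 88 circ [ 521. -395.] 31
rjarS scene 55 96 zmed 60.8 z95 65.1 rect [ 526. -393.] [57. 63.] 43 circ [ 524. -394.] 32
sqjarS top 55 146 zmed 62.2 z95 66.9 rect [431. -11.] [62. 62.] 67 circ [431. -11.] 40
sqjarS scene 55 187 zmed 61.5 z95 64.6 rect [435. -10.] [65. 63.] 67 circ [436. -10.] 40
rjarL top 63 182 zmed 69.5 z95 74.5 rect [439. 363.] [82. 83.] 73 circ [438. 364.] 43
rjarL scene 63 324 zmed 70.4 z95 73.1 rect [443. 365.] [82. 83.] 17 circ [443. 365.] 43
sqjarL top 63 222 zmed 69.5 z95 75.7 rect [583. 337.] [87. 86.] 22 circ [582. 335.] 54
sqjarL scene 63 368 zmed 70.2 z95 73.3 rect [588. 338.] [84. 84.] 23 circ [587. 338.] 53
```

```bash
cat > go.py <<'E'
import sys
from h import *
from cell import env
def go(x,y,z,yawdeg=None):
    s=env.state();T=tool(s);d=(T[:3,:3].T@(np.array([x,y,z])-T[:3,3]))/1000
    yaw=np.degrees(s["tcp_rot"][2]);t=0 if yawdeg is None else -((yawdeg-yaw+90)%180-90)
    print("tool d",np.round(d,4),"turn",round(np.radians(t),3),"| t",round(s["t"],2),"pos",np.round(s["eef_pos"],1),"yaw",round(yaw,1),"rp",np.round(s["tcp_rot"][:2],3),"F",np.round(s["ft_force"],1),"op",round(s["opening"],3),"j6",round(s["joints"][5],2))
if __name__=="__main__": go(*map(float,sys.argv[1:]))
E
python3 go.py 430 -270 182
```

```text
tool d [ 2.681e-01 -1.936e-01 -2.000e-04] turn 0.0 | t 0.1 pos [ 273.9 -561.5  181.6] yaw 26.0 rp [-3.141 -0.   ] F [0.  0.9 0.1] op 1.002 j6 -0.11
```

```bash
python3 -m pendant '[[[0.5,0.04,-0.029,0,0],[0.5,0.08,-0.058,0,0],[0.5,0.12,-0.087,0,0],[0.5,0.16,-0.116,0,0],[0.5,0.2,-0.145,0,0],[0.5,0.235,-0.17,0,0],[0.5,0.268,-0.194,0,0],[0.5,0.268,-0.194,0,0]]]'
cat > wrist.py <<'E'
import sys
from h import *
from cell import env
# layers: python3 wrist.py name x y zlo zhi ...
s=env.state();d=env.read_camera("wrist");cv2.imwrite(f"pics/{sys.argv[1]}.png",d["image"])
W=cloud(d,tool(s)@np.array(d["tool_from_camera"]));W[d["range_z"]==0]=1e4;P=W.reshape(-1,3)
x,y,R=map(float,sys.argv[2:5]);P=P[np.hypot(P[:,0]-x,P[:,1]-y)<R]
b=list(map(float,sys.argv[5:]))
for lo,hi in zip(b[::2],b[1::2]):
    Q=P[(P[:,2]>lo)&(P[:,2]<hi)];
    if len(Q)<6: print(lo,len(Q));continue
    q=Q[:,:2].astype(np.float32);r=cv2.minAreaRect(q);m=cv2.minEnclosingCircle(q)
    print(lo,len(Q),"zmed %.1f"%np.median(Q[:,2]),"rect",np.round(r[0],1),np.round(r[1],1),round(r[2],1),"circ",np.round(m[0],1),round(m[1],1))
E
python3 wrist.py w1 430 -270 60 44 56 18 33; python3 go.py 430 -270 182
```

```text
t: 0.9
eef_pos: [431.1, -266.3, 182.1]
tcp_rot: [-3.141, -0.0, 0.458]
ft_force: [-0.1, -0.6, -0.4]
opening: 0.505
44.0 451 zmed 49.5 rect [ 431.3 -272.7] [23.8 24.2] 26.1 circ [ 430.7 -272.7] 12.7
18.0 1905 zmed 24.8 rect [ 431.3 -273. ] [61.7 61.7] 25.1 circ [ 430.8 -272.9] 31.4
tool d [-0.0013  0.0015  0.0001] turn 0.0 | t 0.95 pos [ 430.5 -268.1  182.1] yaw 26.2 rp [-3.141  0.   ] F [ 0.9 -0.5 -1.2] op 0.504 j6 0.43
```

View pics/w1.png

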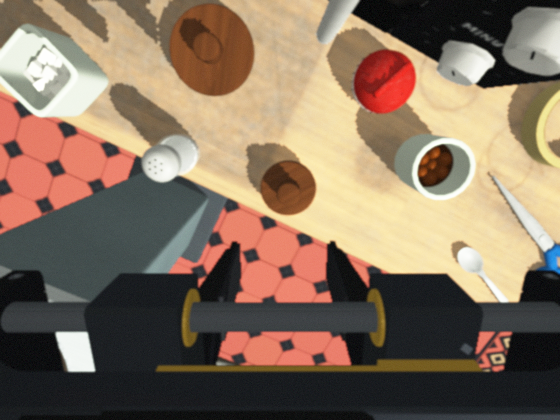

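```bash
python3 go.py 431 -271.7 29; python3 -m pendant '[[[0.5,0,0.003,0.04,0],[0.5,-0.001,0.003,0.08,0],[0.5,-0.001,0.003,0.115,0],[0.5,-0.001,0.003,0.135,0],[0.5,-0.001,0.003,0.148,0],[0.5,-0.001,0.003,0.153,0],[0.5,-0.001,0.003,0.153,0],[0.5,-0.001,0.003,0.153,0]]]'; python3 go.py 431 -271.7 29
```

```text
tool d [-0.0012  0.0035  0.1531] turn 0.0 | t 0.95 pos [ 430.5 -268.1  182.1] yaw 26.2 rp [-3.141  0.   ] F [ 0.9 -0.5 -1.2] op 0.504 j6 0.43
t: 1.75
eef_pos: [430.3, -273.6, 29.7]
tcp_rot: [3.141, -0.0, 0.453]
ft_force: [0.2, 0.5, -0.8]
opening: 0.499
tool d [ 0.0015 -0.0014  0.0007] turn 0.0 | t 1.75 pos [ 430.3 -273.6   29.7] yaw 26.0 rp [ 3.141 -0.   ] F [ 0.2  0.5 -0.8] op 0.499 j6 0.42
```

```bash
python3 -m pendant '[[[0,0.001,-0.001,0,0],[0,0.001,-0.001,0,0],[0,0.001,-0.001,0,0],[0,0.001,-0.001,0,0],[0,0.001,-0.001,0,0],[0,0.001,-0.001,-0.02,0],[0,0.001,-0.001,-0.06,0],[0,0.001,-0.001,-0.1,0]]]'; python3 go.py 523 -394 129
```

```text
t: 2.55
eef_pos: [430.3, -271.4, 130.0]
tcp_rot: [-3.14, 0.001, 0.454]
ft_force: [-0.4, -0.6, 0.7]
opening: 0.005
tool d [0.0295 0.1509 0.0007] turn 0.0 | t 2.55 pos [ 430.3 -271.4  130. ] yaw 26.0 rp [-3.14e+00  1.00e-03] F [-0.4 -0.6  0.7] op 0.005 j6 0.42
```

```bash
python3 wrist.py w2 430 -271 60 44 56 18 33 
```

```text
44.0 619 zmed 49.6 rect [ 430.8 -272.7] [24.6 24.3] 26.0 circ [ 430.5 -272.6] 12.9
18.0 2519 zmed 24.9 rect [ 430.9 -272.5] [61.7 61.9] 69.6 circ [ 430.4 -272.7] 31.6
```

View pics/w2.png

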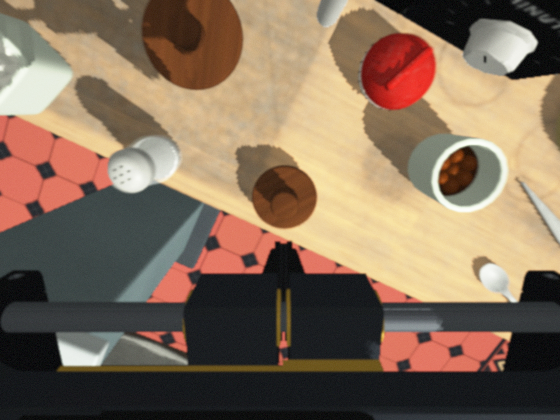

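Not grasped, lid unmoved; I'll reopen, go slightly lower and let the fingers close for a full call before lifting.

```bash
python3 -m pendant '[[[0.5,0,0,0,0],[0.5,0,0,0,0],[0.5,0,0,0,0],[0.5,0.001,0.001,0.03,0],[0.5,0.001,0.001,0.06,0],[0.5,0.001,0.001,0.09,0],[0.5,0.001,0.001,0.102,0],[0.5,0.001,0.001,0.102,0]]]'; python3 -m pendant '[[[0,0,0,0,0],[0,0,0,0,0],[0,0,0,0,0],[0,0,0,0,0],[0,0,0,0,0],[0,0,0,0,0],[0,0,0,0,0],[0,0,0,0,0]]]';python3 go.py 431 -272 28 
```

```text
t: 3.4
eef_pos: [431.2, -271.5, 25.3]
tcp_rot: [-3.138, 0.002, 0.454]
ft_force: [0.1, 0.7, 0.3]
opening: 0.499
t: 4.2
eef_pos: [432.1, -272.2, 27.2]
tcp_rot: [3.141, -0.0, 0.454]
ft_force: [0.0, -0.2, 0.2]
opening: 0.005
tool d [-0.0009 -0.0006 -0.0008] turn 0.0 | t 4.2 pos [ 432.1 -272.2   27.2] yaw 26.0 rp [ 3.141 -0.   ] F [ 0.  -0.2  0.2] op 0.005 j6 0.43
```

```bash
python3 wrist.py w3 430 -271 60 44 56 18 33; python3 -c "
from cell import env
import cv2
d=env.read_camera('wrist');print(d['tool_from_camera'],d['fx'],d['cx'],d['cy'])
i=env.read_camera('scene')['image'][100:300,260:460]
j=cv2.imread('pics/w3.png')
cv2.imwrite('pics/m3.png',cv2.hconcat([cv2.resize(j,(400,300)),cv2.resize(i,(300,300))]))"
```

```text
44.0 561 zmed 49.0 rect [ 433.4 -270.9] [18.9 25.2] 32.2 circ [ 430.9 -272.4] 12.9
18.0 4518 zmed 24.9 rect [ 433.4 -271.4] [56.6 62.9] 26.1 circ [ 430.6 -272.7] 31.5
[[-2.53092262e-04 -9.58804578e-01 -2.84066396e-01  7.98520051e+01]
 [ 9.99999539e-01  2.03153739e-05 -9.59531374e-04  5.85931519e-01]
 [ 9.25773989e-04 -2.84066508e-01  9.58804131e-01 -2.02554616e+02]
 [ 0.00000000e+00  0.00000000e+00  0.00000000e+00  1.00000000e+00]] 330.69899146200186 283.105970618273 208.6416681438667
```

View pics/m3.png

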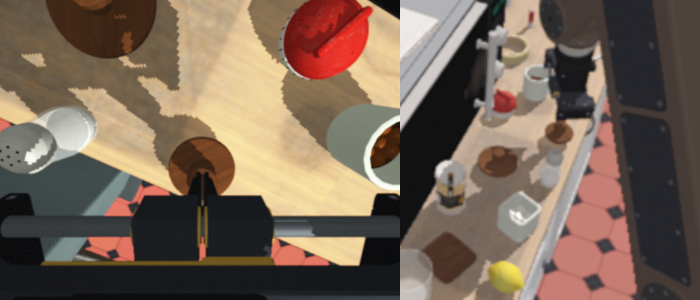

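```bash
python3 - <<'E'
from h import *
from cell import env
s=env.state();d=env.read_camera("wrist");T=np.array(d["tool_from_camera"]);C=cloud(d,T)
np.set_printoptions(suppress=True,precision=1)
for v in range(225,300,6): print(v,d["range_z"][v,284],C[v,284],C[v,276])
Tc=np.linalg.inv(T)
for p in ([0,0,0],[0,0,-19],[0,0,-59-19]):
    q=Tc[:3,:3]@p+Tc[:3,3];print(p,d["fx"]*q[0]/q[2]+d["cx"],d["fy"]*q[1]/q[2]+d["cy"],q[2])
cv2.imwrite("pics/m4.png",cv2.resize(d["image"][190:320,200:370],None,fx=4,fy=4))
sc=env.read_camera("scene");W=cloud(sc);R=cv2.Rodrigues(sc["rvec"])[0]
for p in (s["eef_pos"],s["eef_pos"]+[0,0,78]):
    q=R@p+np.ravel(sc["tvec"]);u,v=sc["fx"]*q[0]/q[2]+sc["cx"],sc["fy"]*q[1]/q[2]+sc["cy"];print(u,v,q[2],sc["range_z"][int(v),int(u)])
E
```

```text
225 208.04465 [10.9  0.9 -6. ] [10.7 -4.1 -5.6]
231 197.654 [ 10.9   0.9 -16.8] [ 10.6  -3.9 -16.2]
237 192.85907 [  9.2   0.9 -22.3] [  9.3  -3.7 -22.6]
243 181.88393 [ 10.1   0.9 -33.5] [ 11.6  -3.4 -37.2]
249 174.97453 [  9.7   0.9 -40.9] [ 11.4  -3.2 -44.8]
255 167.18257 [  9.9   0.9 -48.9] [ 11.1  -3.1 -51.6]
261 159.57242 [ 10.3   0.9 -56.7] [ 11.2  -3.  -58.5]
267 153.52844 [ 10.3   0.9 -63. ] [ 11.6  -2.8 -65.7]
273 148.89293 [  9.8   0.8 -68. ] [  34.2   -1.6 -114.8]
279 143.48326 [  9.8   0.8 -73.7] [  34.1   -1.5 -118.4]
285 142.76346 [  7.7   0.8 -75. ] [  33.8   -1.5 -121.2]
291 142.0715 [  5.6   0.8 -76.4] [  34.1   -1.4 -124.8]
297 142.10017 [  3.1   0.8 -77.1] [  34.9   -1.3 -129.1]
[0, 0, 0] 282.52932532697787 237.64681346392692 216.89404414484315
[0, 0, -19] 282.44717267731755 249.29017000702663 198.67676561794312
[0, 0, -78] 282.05781283449755 304.4734841455801 142.10732177125354
365.70556674284495 186.46313098676492 1266.4923663218801 1246.047
369.11312879726086 168.6418654844765 1208.035726279119 1102.2849
```

View pics/m4.png

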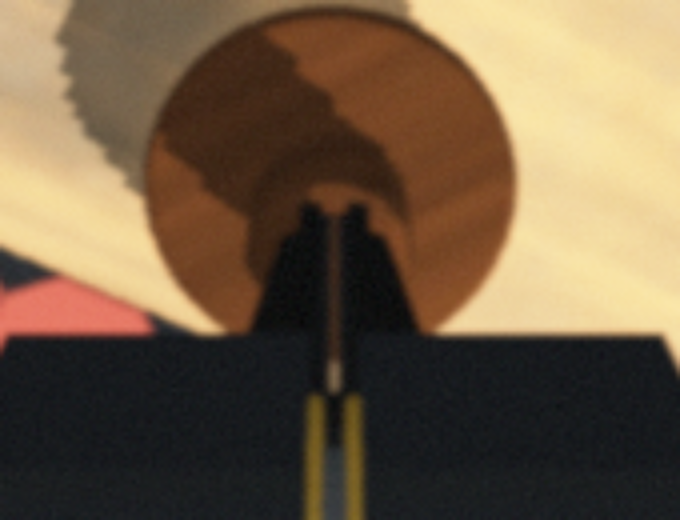

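```bash
python3 -m pendant '[[[0,0,0,-0.03,0],[0,0,0,-0.06,0],[0,0,0,-0.09,0],[0.3,0,0,-0.1,0],[0.3,0,0,-0.1,0],[0.3,0,0,-0.1,0],[0.3,0,0,-0.1,0],[0.3,0,0,-0.1,0]]]'; python3 - <<'E'
from h import *
from cell import env
s=env.state();d=env.read_camera("wrist");T=np.array(d["tool_from_camera"]);C=cloud(d,T)
np.set_printoptions(suppress=True,precision=1)
P=C.reshape(-1,3);m=(abs(P[:,0])<25)&(abs(P[:,1])<30)&(P[:,2]<20)&(P[:,2]>-75);Q=P[m]
for lo in range(-75,20,5):
    q=Q[(Q[:,2]>=lo)&(Q[:,2]<lo+5)]
    if len(q): print(lo,len(q),q.min(0),q.max(0))
sc=env.read_camera("scene");W=cloud(sc).reshape(-1,3)
Q=(W-s["eef_pos"])@tool(s)[:3,:3];Q=Q[(abs(Q[:,0])<25)&(abs(Q[:,1])<40)]
for lo in range(-75,20,5):
    q=Q[(Q[:,2]>=lo)&(Q[:,2]<lo+5)]
    if len(q): print("sc",lo,len(q),q.min(0),q.max(0))
cv2.imwrite("pics/m5.png",cv2.resize(d["image"][190:320,200:370],None,fx=4,fy=4))
E
python3 go.py 430 -270 130
```

```text
t: 5.25
eef_pos: [431.7, -271.9, 126.0]
tcp_rot: [-3.14, 0.001, 0.454]
ft_force: [-0.6, -0.0, -0.3]
opening: 0.292
-75 280 [ -3.3 -22.2 -75. ] [ 12.1  23.8 -70. ]
-70 270 [ -6.2 -22.8 -70. ] [ 11.9  23.7 -65.1]
-65 258 [ -9.6 -21.8 -65. ] [ 12.1  23.1 -60. ]
-60 225 [ -9.9 -21.5 -60. ] [ 11.8  22.8 -55. ]
-55 205 [-10.8 -21.1 -55. ] [ 12.  22. -50.]
-50 172 [-10.8 -20.3 -49.9] [ 12.2  21.5 -45. ]
-45 131 [-10.7 -19.3 -45. ] [ 12.   21.5 -40.1]
-40 132 [ -9.9 -17.6 -40. ] [ 11.9  18.9 -35.1]
-35 40 [-10.6 -17.7 -35. ] [ 11.5  19.  -31.8]
sc -70 2 [ 13.3  15.8 -69.7] [ 13.4  17.9 -67.6]
sc -65 6 [ -6.9 -23.7 -62.5] [ 13.1  19.9 -60.5]
sc -60 13 [ -7.5 -23.6 -60. ] [ 12.6  15.4 -55.1]
sc -55 13 [ -8.8 -23.8 -54.5] [ 14.2  23.2 -50. ]
sc -50 9 [ -6.8 -20.6 -48.7] [ 14.   18.7 -46.4]
sc -45 11 [ -8.2 -21.2 -44.7] [ 12.5  18.2 -40.1]
sc -40 12 [ -9.7 -19.7 -39.3] [ 12.9  13.3 -35.1]
sc -35 3 [ -1.1 -15.8 -34.1] [ 11.9  14.9 -32.2]
tool d [-0.0008 -0.0026 -0.0036] turn 0.0 | t 5.35 pos [ 431.9 -272.   126.4] yaw 26.0 rp [-3.14e+00  1.00e-03] F [-0.6  0.2 -0.8] op 0.299 j6 0.43
```

View pics/m5.png

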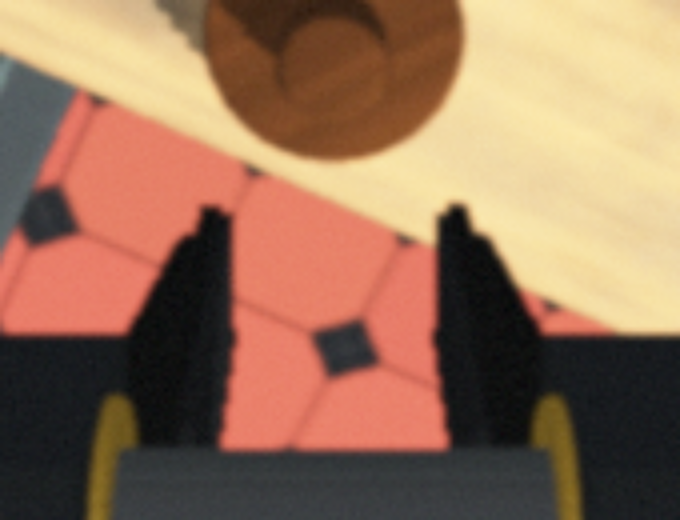

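```bash
cat > clr.py <<'E'
from h import *
P=[]
for n in("top","scene"):
    P.append(cloud(pickle.load(open(f"pics/{n}0.pkl","rb"))).reshape(-1,3))
P=np.vstack(P)
P=P[(P[:,0]>380)&(P[:,0]<760)&(P[:,1]>-560)&(P[:,1]<560)&(P[:,2]<420)]
a=np.linspace(0,6.28,40)
for x,y,r,z in((409,-148,22,90),(553,213,41,91)): P=np.vstack([P]+[np.c_[x+r*np.cos(a),y+r*np.sin(a),0*a+k] for k in(z,z-5,z-20)])
def clr(x,y,yaw,zb,ztop=420):
    c,s=np.cos(np.radians(yaw)),np.sin(np.radians(yaw));q=P[(P[:,2]>zb-6)]
    dx,dy=q[:,0]-x,q[:,1]-y
    ex=abs(dx*c+dy*s)-37.5;ey=abs(dx*s-dy*c)-90
    d=np.where((ex<0)&(ey<0),np.maximum(ex,ey),np.hypot(np.maximum(ex,0),np.maximum(ey,0)))
    i=d.argmin();return d[i].round(),q[i].round()
if __name__=="__main__":
    G=dict(rlidS=(431,-272,80,range(-90,90,15)),rlidL=(522.5,-140,80,range(-90,90,15)),sqlidL=(525,117,80,(68,-22)),sqlidS=(437,232,80,(78,-12)),
     rjarS=(523,-394,124,range(-90,90,15)),sqjarS=(433,-10.5,124,(67,-23)),rjarL=(441,364.5,132,range(-90,90,15)),sqjarL=(585.5,337.5,132,(23,-67)))
    for n,(x,y,z,ys) in G.items():
        print(n,*[f"{w}:{clr(x,y,w,z)[0]:.0f}{clr(x,y,w,z)[1].astype(int)}" for w in ys],sep=" ")
    f=P[(P[:,2]>100)&(P[:,2]<280)]
    for y0 in range(-450,400,50):
        g=f[(f[:,1]>=y0)&(f[:,1]<y0+50)&(f[:,0]>540)]
        if len(g):print(y0,g[:,0].min().round(),np.percentile(g[:,0],5).round())
    g=P[(abs(P[:,0]-560)<60)&(abs(P[:,1]-213)<60)&(P[:,2]>75)&(P[:,2]<97)];print("glass",len(g),cv2.minEnclosingCircle(g[:,:2].astype(np.float32)))
E
python3 clr.py
```

```text
rlidS -90:50[ 571 -234   93] -75:55[ 571 -234   93] -60:49[ 572 -238   84] -45:44[ 424 -164   90] -30:22[ 427 -161   90] -15:7[ 415 -169   90] 0:12[ 408 -170   90] 15:13[ 415 -169   90] 30:7[ 415 -169   90] 45:15[ 401 -169   90] 60:37[ 398 -167   90] 75:49[ 572 -238   84]
rlidL -90:-4[ 608 -148  127] -75:-8[ 609 -147  225] -60:-7[ 609 -125   75] -45:-2[ 610 -102  140] -30:9[609 -80 131] -15:17[563 -40  90] 0:10[563 -40  90] 15:3[ 581 -221   76] 30:9[ 609 -199  167] 45:-3[ 608 -177  140] 60:-7[ 609 -155  264] 75:-8[ 609 -133  199]
sqlidL 68:-10[610 113 161] -22:-36[544 167  80]
sqlidS 78:-14[513 223  91] -12:7[449 329  74]
rjarS -90:-10[ 596 -366  171] -75:-16[ 592 -364  172] -60:-16[ 592 -364  172] -45:-15[ 591 -357  159] -30:-6[ 591 -338  160] -15:13[ 592 -333  173] 0:29[ 590 -344  184] 15:36[ 592 -364  172] 30:34[ 613 -408  259] 45:16[ 613 -408  164] 60:-5[ 613 -408  259] 75:-7[ 611 -386  134]
sqjarS 67:78[609 -12 255] -23:106[609  59 205]
rjarL -90:139[610 213 138] -75:156[610 213 138] -60:178[610 213 138] -45:189[610 213 138] -30:184[610 213 138] -15:165[609 212 203] 0:145[610 213 138] 15:132[610 213 138] 30:130[610 213 138] 45:137[610 213 138] 60:132[610 213 138] 75:130[610 213 138]
sqjarL 23:34[610 213 283] -67:87[610 213 283]
-450 612.0 613.0
-400 591.0 596.0
-350 590.0 595.0
-300 608.0 609.0
-250 571.0 574.0
-200 608.0 609.0
-150 608.0 609.0
-100 609.0 609.0
-50 545.0 561.0
0 551.0 576.0
50 609.0 609.0
100 609.0 609.0
150 608.0 609.0
200 609.0 614.0
glass 594 ((568.8875732421875, 196.85743713378906), 63.61662673950195)
```

Both cameras put the fingertips about 32 mm short of the reported TCP (z −32 in the tool frame). I'll treat the real tip as TCP+32 mm and check body clearances accordingly.

```bash
python3 go.py 431 -272.5 -1 65; python3 -m pendant '[[[0.5,0,0,0,-0.14],[0.5,0,0,0,-0.28],[0.5,0,0,0.02,-0.42],[0.5,0,0,0.04,-0.56],[0.5,0,0,0.06,-0.68],[0.5,0,0,0.08,-0.68],[0.5,0,0,0.08,-0.68],[0.5,0,0,0.08,-0.68]]]'; python3 go.py 431 -272.5 -1 65;python3 - <<'E'
from clr import *
for a in((508,124,68,80),(504,126,68,80),(441,232,-12,80),(437,232,-12,83)):print(a,*clr(*a))
d=pickle.load(open("pics/top0.pkl","rb"));R=cv2.Rodrigues(d["rvec"])[0];c=-R.T@np.ravel(d["tvec"])
for u,v in((200,225),(326,275)):
  r=R.T@[(u-d["cx"])/d["fx"],(v-d["cy"])/d["fy"],1];print(c+r*(90-c[2])/r[2])
E
```

```text
tool d [-0.0009  0.0002  0.1274] turn -0.681 | t 5.35 pos [ 431.9 -272.   126.4] yaw 26.0 rp [-3.14e+00  1.00e-03] F [-0.6  0.2 -0.8] op 0.299 j6 0.43
t: 6.15
eef_pos: [432.0, -272.2, 47.2]
tcp_rot: [-3.141, -0.0, 1.133]
ft_force: [-0.2, -0.3, -0.3]
opening: 0.502
tool d [-0.0007 -0.0007  0.0482] turn -0.001 | t 6.15 pos [ 432.  -272.2   47.2] yaw 64.9 rp [-3.141 -0.   ] F [-0.2 -0.3 -0.3] op 0.502 j6 -0.25
(508, 124, 68, 80) 4.0 [609. 126. 252.]
(504, 126, 68, 80) 8.0 [609. 128. 211.]
(441, 232, -12, 80) 6.0 [449. 329.  74.]
(437, 232, -12, 83) 14.0 [408. 336.  78.]
[554.82996923 202.47852561  90.        ]
[ 412.0420382  -148.20946885   90.        ]
```

```bash
python3 -m pendant '[[[0.5,-0.001,-0.001,0.025,0],[0.5,-0.001,-0.001,0.04,0],[0.5,-0.001,-0.001,0.048,0],[0.5,-0.001,-0.001,0.048,0],[0,-0.001,-0.001,0.048,0],[0,-0.001,-0.001,0.048,0],[0,-0.001,-0.001,0.048,0],[0,-0.001,-0.001,0.048,0]]]';  python3 -m pendant '[[[0,0,0,0,0],[0,0,0,0,0],[0,0,0,-0.01,0],[0,0,0,-0.03,0],[0,0,0,-0.06,0],[0,0,0,-0.1,0],[0,0,0,-0.12,0],[0,0,0,-0.12,0]]]'; python3 go.py 524.5 -395.5 119 22
```

```text
t: 6.95
eef_pos: [431.0, -272.8, -0.4]
tcp_rot: [3.141, 0.0, 1.134]
ft_force: [-0.2, -0.4, 3.1]
opening: 0.264
t: 7.75
eef_pos: [431.6, -273.3, 122.2]
tcp_rot: [3.137, 0.001, 1.134]
ft_force: [0.9, -0.2, -0.3]
opening: 0.267
tool d [-0.0714  0.1358  0.004 ] turn 0.75 | t 7.75 pos [ 431.6 -273.3  122.2] yaw 65.0 rp [3.137e+00 1.000e-03] F [ 0.9 -0.2 -0.3] op 0.267 j6 -0.26
```

```bash
python3 wrist.py w4 523 -395 45 56 70; python3 -m pendant '[[[0,-0.012,0.023,0,0.13],[0,-0.024,0.045,0,0.26],[0,-0.036,0.068,0,0.39],[0,-0.048,0.091,0,0.52],[0,-0.06,0.114,0,0.65],[0,-0.0710,0.1358,0.004,0.75],[0,-0.071,0.1358,0.004,0.75],[0,-0.071,0.1358,0.004,0.75]]]'; python3 wrist.py w5 523 -395 45 56 70; python3 go.py 523.5 -396 119 22
```

```text
56.0 730 zmed 61.1 rect [ 534.4 -388.1] [33.9 61.5] 32.9 circ [ 526.2 -393.6] 31.1
t: 8.6
eef_pos: [522.9, -393.8, 113.3]
tcp_rot: [-3.139, 0.001, 0.385]
ft_force: [0.2, -0.4, -0.9]
opening: 0.266
56.0 701 zmed 61.6 rect [ 538.8 -392.1] [29.7 60.7] 16.6 circ [ 525.4 -396.1] 30.4
tool d [-0.0004  0.0025 -0.0051] turn 0.002 | t 8.65 pos [ 522.9 -393.5  113.9] yaw 22.1 rp [-3.139e+00  1.000e-03] F [ 0.1 -0.4 -0.5] op 0.265 j6 0.44
```

View pics/w5.png

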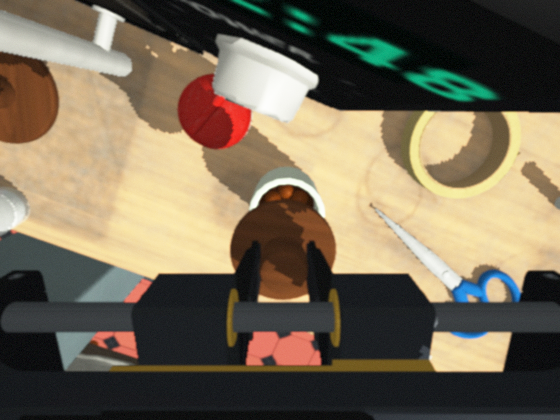

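```bash
python3 -m pendant '[[[0,0.001,0.0025,0,0],[0,0.001,0.0025,0.02,0],[0,0.001,0.0025,0.038,0],[0,0.001,0.0025,0.045,0],[0,0.001,0.0025,0.052,0],[0,0.001,0.0025,0.058,0],[0,0.001,0.0025,0.063,0],[0,0.001,0.0025,0.066,0]]]'; python3 go.py 524.5 -395.5 45.6 22
```

```text
t: 9.45
eef_pos: [525.6, -396.4, 49.1]
tcp_rot: [3.141, -0.0, 0.384]
ft_force: [-1.5, -0.5, 0.2]
opening: 0.266
tool d [-0.0007 -0.0013  0.0035] turn -0.0 | t 9.45 pos [ 525.6 -396.4   49.1] yaw 22.0 rp [ 3.141 -0.   ] F [-1.5 -0.5  0.2] op 0.266 j6 0.44
```

```bash
python3 -m pendant '[[[0,0,0,0.002,0],[0,0,0,0.003,0],[0,0,0,0.004,0],[0,0,0,0.004,0],[0,0,0,0.004,0],[0,0,0,0.004,0],[0,0,0,0.004,0],[0,0,0,0.004,0]]]'; python3 -m pendant '[[[0.4,0,0,0,0],[0.4,0,0,0,0],[0.45,0,0,0,0],[0.45,0,0,0,0],[0.45,0,0,-0.01,0],[0.45,0,0,-0.03,0],[0.45,0,0,-0.07,0],[0.45,0,0,-0.12,0]]]'; python3 wrist.py w6 525 -396 45 56 66 66 76 88 105; python3 go.py 522.5 -140 119 -15
```

```text
t: 10.25
eef_pos: [525.8, -396.6, 45.7]
tcp_rot: [3.141, -0.0, 0.384]
ft_force: [-0.9, 1.4, 4.9]
opening: 0.265
t: 11.05
eef_pos: [524.9, -395.8, 165.6]
tcp_rot: [-3.139, 0.001, 0.384]
ft_force: [0.4, -0.1, 1.1]
opening: 0.452
56.0 16 zmed 65.6 rect [ 551.8 -391.4] [10.  46.1] 12.6 circ [ 546.9 -392.5] 23.0
66.0 2664 zmed 70.8 rect [ 526.5 -397.2] [62.2 62. ] 20.0 circ [ 526.1 -397.2] 31.7
88.0 672 zmed 95.6 rect [ 526.6 -396.8] [24.8 24.8] 56.0 circ [ 526.3 -396.9] 12.9
tool d [ 0.0917 -0.2417  0.0548] turn 0.646 | t 11.1 pos [ 527.6 -398.1  175.7] yaw 22.0 rp [ 3.132 -0.004] F [ 1.8 -0.   6.6] op 0.451 j6 0.44
```

Lid 1 is home (plate at 71, knob centre matches). Next is the large round lid, routed round the tap-like thing.

```bash
python3 -m pendant '[[[0.5,-0.018,-0.014,0,0],[0.5,-0.035,-0.028,0,0.13],[0.5,-0.03,-0.06,0,0.26],[0.5,-0.025,-0.095,0,0.39],[0.5,-0.018,-0.13,0,0.52],[0.5,-0.013,-0.154,0,0.645],[0.5,-0.013,-0.154,0,0.645],[0.5,-0.013,-0.154,0,0.645]]]'; python3 wrist.py w7 522 -140 60 44 56 18 33;  python3 go.py 522.5 -140 90 -15
```

```text
t: 11.9
eef_pos: [456.3, -258.7, 165.9]
tcp_rot: [3.141, -0.001, -0.258]
ft_force: [0.4, -0.5, 0.8]
opening: 0.498
44.0 561 zmed 49.6 rect [ 522.5 -141.9] [24.9 24.9] 10.7 circ [ 522.5 -141.8] 12.9
18.0 4603 zmed 24.9 rect [ 522.8 -141.9] [83.7 84. ] 28.2 circ [ 522.7 -141.7] 42.6
tool d [ 0.0334 -0.1322  0.0756] turn 0.003 | t 11.95 pos [ 456.3 -259.2  165.6] yaw -14.8 rp [ 3.141e+00 -1.000e-03] F [0.1 0.1 0.4] op 0.498 j6 1.19
```

```bash
python3 -m pendant '[[[0.5,0.01,-0.04,0.01,0],[0.5,0.02,-0.08,0.02,0],[0.5,0.034,-0.12,0.03,0],[0.5,0.034,-0.1307,0.06,0],[0.5,0.034,-0.1307,0.1,0],[0.5,0.034,-0.1307,0.12,0],[0.5,0.034,-0.1307,0.12,0],[0.5,0.034,-0.1307,0.12,0]]]'; python3 go.py 522.7 -141.5 -1 -15
```

```text
t: 12.75
eef_pos: [523.0, -141.8, 45.4]
tcp_rot: [3.141, -0.0, -0.261]
ft_force: [-0.4, -0.3, 0.0]
opening: 0.498
tool d [-0.0004 -0.0003  0.0464] turn 0.001 | t 12.75 pos [ 523.  -141.8   45.4] yaw -15.0 rp [ 3.141 -0.   ] F [-0.4 -0.3  0. ] op 0.498 j6 1.45
```

```bash
python3 -m pendant '[[[0.5,0,0,0.02,0],[0.5,0,0,0.038,0],[0.5,0,0,0.046,0],[0.5,0,0,0.046,0],[0,0,0,0.046,0],[0,0,0,0.046,0],[0,0,0,0.046,0],[0,0,0,0.046,0]]]';  python3 -m pendant '[[[0,0,0,0,0],[0,0,0,-0.01,0],[0,0,0,-0.03,0],[0,0,0,-0.06,0],[0,0,0,-0.1,0],[0,0,0,-0.13,0],[0,0,0,-0.15,0],[0,0,0,-0.15,0]]]'; python3 go.py 441 100 150 20
```

```text
t: 13.55
eef_pos: [522.8, -141.1, -0.2]
tcp_rot: [3.141, -0.001, -0.261]
ft_force: [-0.9, -0.1, 5.7]
opening: 0.269
t: 14.35
eef_pos: [523.4, -141.3, 152.2]
tcp_rot: [3.141, -0.005, -0.261]
ft_force: [0.2, 0.6, -2.4]
opening: 0.267
tool d [-0.1419 -0.2118  0.0013] turn -0.61 | t 14.35 pos [ 523.4 -141.3  152.2] yaw -15.0 rp [ 3.141 -0.005] F [ 0.2  0.6 -2.4] op 0.267 j6 1.45
```

```bash
python3 -m pendant '[[[0,-0.042,0.011,0,0],[0,-0.079,0.0,0,0],[0,-0.09,-0.035,0,-0.12],[0,-0.102,-0.075,0,-0.24],[0,-0.114,-0.115,0,-0.36],[0,-0.126,-0.155,0,-0.48],[0,-0.138,-0.192,0,-0.6],[0,-0.142,-0.212,0,-0.61]]]'; python3 wrist.py w8 441 363 55 63 78; python3 go.py 441 362.5 150 20
```

```text
t: 15.15
eef_pos: [438.8, 102.8, 148.3]
tcp_rot: [-3.141, 0.002, 0.355]
ft_force: [0.3, -0.2, -1.2]
opening: 0.264
63.0 1232 zmed 69.2 rect [445.2 337.1] [79.1 31.3] 6.6 circ [443.7 350.4] 39.6
tool d [ 0.091  -0.2419 -0.0015] turn 0.004 | t 15.2 pos [439.2 104.1 148.4] yaw 20.2 rp [-3.141e+00  1.000e-03] F [ 0.   0.6 -0.8] op 0.269 j6 1.3
```

```bash
python3 -m pendant '[[[0,0.013,-0.035,0,0],[0,0.028,-0.075,0,0],[0,0.043,-0.115,0,0],[0,0.058,-0.155,0,0],[0,0.073,-0.195,0,0],[0,0.085,-0.227,0,0],[0,0.091,-0.242,0,0],[0,0.091,-0.242,0,0]]]'; python3 wrist.py w9 441 363 55 63 78; python3 go.py 441 362.5 56 20
```

```text
t: 16.0
eef_pos: [442.3, 360.0, 148.0]
tcp_rot: [3.141, 0.001, 0.351]
ft_force: [-0.1, 0.2, -1.6]
opening: 0.264
63.0 760 zmed 69.6 rect [463.3 375.2] [34.3 81.5] 26.6 circ [448.3 367.7] 40.8
tool d [ 0.0002 -0.0041  0.0922] turn 0.001 | t 16.05 pos [442.4 358.7 148.2] yaw 20.0 rp [3.141e+00 2.000e-03] F [-0.5  0.4 -0.7] op 0.267 j6 1.79
```

View pics/w9.png

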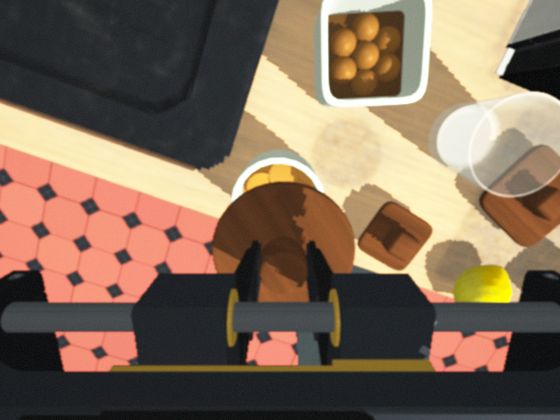

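```bash
python3 -m pendant '[[[0,0,-0.002,0.02,0],[0,0,-0.003,0.04,0],[0,0,-0.003,0.06,0],[0,0,-0.003,0.066,0],[0,0,-0.003,0.066,0],[0,0,-0.003,0.066,0],[0,0,-0.003,0.066,0],[0,0,-0.003,0.066,0]]]';  python3 go.py 441.2 363.7 53.7 20
```

```text
t: 16.85
eef_pos: [442.1, 361.9, 83.9]
tcp_rot: [-3.141, -0.001, 0.349]
ft_force: [-0.7, -0.1, -1.7]
opening: 0.262
tool d [-0.0003 -0.002   0.0302] turn -0.0 | t 16.85 pos [442.1 361.9  83.9] yaw 20.0 rp [-3.141e+00 -1.000e-03] F [-0.7 -0.1 -1.7] op 0.262 j6 1.79
```

```bash
python3 -m pendant '[[[0,0,-0.002,0.005,0],[0,0,-0.002,0.01,0],[0,0,-0.002,0.015,0],[0,0,-0.002,0.019,0],[0,0,-0.002,0.023,0],[0,0,-0.002,0.027,0],[0,0,-0.002,0.029,0],[0,0,-0.002,0.031,0]]]';  python3 go.py 441.2 363.7 53.7 20; python3 -m pendant '[[[0,0,0,0,0],[0,0,0,0,0],[0,0,0,0,0],[0.2,0,0,0,0],[0.3,0,0,0,0],[0.4,0,0,0,0],[0.45,0,0,0,0],[0.45,0,0,0,0]]]'; python3 go.py 441.2 363.7 53.7 20
```

```text
t: 17.65
eef_pos: [441.2, 363.7, 53.6]
tcp_rot: [3.142, -0.001, 0.349]
ft_force: [-9.3, -7.1, 39.6]
opening: 0.266
tool d [-0.      0.     -0.0001] turn -0.0 | t 17.65 pos [441.2 363.7  53.6] yaw 20.0 rp [ 3.142e+00 -1.000e-03] F [-9.3 -7.1 39.6] op 0.266 j6 1.8
t: 18.45
eef_pos: [441.1, 363.7, 51.9]
tcp_rot: [3.141, 0.0, 0.349]
ft_force: [0.3, 0.9, 0.4]
opening: 0.439
tool d [ 0.0001  0.     -0.0018] turn -0.0 | t 18.45 pos [441.1 363.7  51.9] yaw 20.0 rp [3.141 0.   ] F [0.3 0.9 0.4] op 0.439 j6 1.8
```

Contact at the rim (40 N briefly). Back off and look.

```bash
python3 -m pendant '[[[0.45,0,0,-0.01,0],[0.45,0,0,-0.03,0],[0.45,0,0,-0.06,0],[0.45,0,0,-0.1,0],[0.45,0,0,-0.13,0],[0.45,0,0,-0.13,0],[0.45,0,0,-0.13,0],[0.45,0,0,-0.13,0]]]'; python3 wrist.py w10 441 363 55 63 74 74 88 96 114;  python3 go.py 437 232 -1 -12
```

```text
t: 19.25
eef_pos: [440.7, 363.4, 181.3]
tcp_rot: [3.141, 0.002, 0.349]
ft_force: [-0.8, 0.5, 0.9]
opening: 0.451
63.0 87 zmed 68.3 rect [469.4 382.3] [16.7 67. ] 33.9 circ [462.5 377.7] 33.5
74.0 5242 zmed 78.9 rect [441.3 362.9] [83.7 83.9] 64.2 circ [441.  362.9] 42.5
96.0 643 zmed 103.6 rect [441.1 363.3] [25.3 24.9] 19.5 circ [441.1 362.9] 12.9
tool d [-0.048   0.1222  0.1822] turn 0.558 | t 19.3 pos [440.7 363.4 181.1] yaw 20.0 rp [3.141e+00 2.000e-03] F [-0.1 -0.6 -0.7] op 0.449 j6 1.8
```

Large round lid home (plate at 79). Now the small square lid: approach offset by 15 mm away from the now-closed jar, letting the closing fingers centre it.

```bash
python3 -m pendant '[[[0.7,-0.01,0.03,0,0.0],[0.7,-0.02,0.055,0,0.11],[0.7,-0.033,0.085,0,0.22],[0.7,-0.045,0.115,0,0.33],[0.7,-0.053,0.136,0,0.44],[0.7,-0.053,0.136,0,0.558],[0.7,-0.053,0.136,0,0.558],[0.7,-0.053,0.136,0,0.558]]]'; python3 wrist.py w11 437 232 50 44 56 18 33;  python3 go.py 434 217 2 -12
```

```text
t: 20.1
eef_pos: [437.7, 217.9, 181.5]
tcp_rot: [3.141, 0.001, -0.206]
ft_force: [-0.3, 0.0, 0.4]
opening: 0.7
44.0 589 zmed 49.6 rect [437.3 231.5] [25.3 26.4] 78.1 circ [437.6 231. ] 16.5
18.0 2359 zmed 24.9 rect [437.2 231.3] [62.9 63.1] 78.9 circ [437.5 230.9] 39.8
tool d [-0.0033  0.0017  0.1796] turn 0.004 | t 20.15 pos [437.7 218.1 181.6] yaw -11.8 rp [3.141e+00 1.000e-03] F [ 0.4 -0.4  0.2] op 0.703 j6 2.1
```

```bash
python3 -m pendant '[[[0.7,-0.003,0.001,0.04,0],[0.7,-0.003,0.001,0.08,0],[0.7,-0.003,0.001,0.12,0],[0.7,-0.003,0.001,0.15,0],[0.7,-0.003,0.001,0.17,0],[0.7,-0.003,0.001,0.179,0],[0.7,-0.003,0.001,0.179,0],[0.7,-0.003,0.001,0.179,0]]]'; python3 go.py 434 217 2 -12; python3 -m pendant '[[[0,0,0,0,0],[0,0,0,0,0],[0,0,0,0,0],[0,0,0,0,0],[0,0,0,0,0],[0,0,0,0,0],[0,0,0,0,0],[0,0,0,0,0]]]'; python3 go.py 434 217 140 -23
```

```text
t: 20.95
eef_pos: [435.0, 217.7, 3.7]
tcp_rot: [-3.141, -0.001, -0.208]
ft_force: [-0.4, -0.5, 0.6]
opening: 0.703
tool d [-0.0008  0.0009  0.0017] turn 0.001 | t 20.95 pos [435.  217.7   3.7] yaw -11.9 rp [-3.141e+00 -1.000e-03] F [-0.4 -0.5  0.6] op 0.703 j6 2.11
t: 21.75
eef_pos: [434.7, 217.5, 3.2]
tcp_rot: [3.142, -0.0, -0.209]
ft_force: [-1.0, -0.5, 2.7]
opening: 0.269
tool d [-0.0006  0.0006 -0.1368] turn 0.192 | t 21.75 pos [434.7 217.5   3.2] yaw -12.0 rp [ 3.142 -0.   ] F [-1.  -0.5  2.7] op 0.269 j6 2.11
```

```bash
python3 -m pendant '[[[0,0,0,-0.02,0],[0,0,0,-0.06,0],[0,0,0,-0.1,0],[0,0.005,0.024,-0.13,0],[0,0.013,0.064,-0.13,0.06],[0,0.022,0.104,-0.13,0.12],[0,0.03,0.144,-0.13,0.192],[0,0.038,0.184,-0.13,0.192]]]'; python3 wrist.py w12 433.5 -11.5 48 55 70; python3 go.py 433.5 -11.5 120 -23
```

```text
t: 22.55
eef_pos: [433.2, 28.1, 133.2]
tcp_rot: [3.141, -0.0, -0.403]
ft_force: [0.5, 0.6, -1.0]
opening: 0.267
55.0 1296 zmed 61.6 rect [433.7 -12.7] [62.  61.5] 66.7 circ [433.7 -12.7] 39.3
tool d [0.0141 0.0326 0.0131] turn -0.002 | t 22.6 pos [433.3  24.  133. ] yaw -23.1 rp [ 3.141 -0.   ] F [ 1.8 -0.4 -0.8] op 0.271 j6 1.88
```

```bash
python3 -m pendant '[[[0,0.006,0.014,0,0],[0,0.012,0.028,0.01,0],[0,0.0155,0.036,0.02,0],[0,0.0155,0.036,0.035,0],[0,0.0155,0.036,0.045,0],[0,0.0155,0.036,0.05,0],[0,0.0155,0.036,0.05,0],[0,0.0155,0.036,0.05,0]]]'; python3 go.py 433.7 -12.2 49.5 -23.2
```

```text
t: 23.4
eef_pos: [434.0, -9.4, 83.3]
tcp_rot: [3.142, -0.0, -0.401]
ft_force: [-0.3, -0.8, -0.5]
opening: 0.269
tool d [0.0008 0.0027 0.0338] turn 0.004 | t 23.4 pos [434.   -9.4  83.3] yaw -23.0 rp [ 3.142 -0.   ] F [-0.3 -0.8 -0.5] op 0.269 j6 1.8
```

```bash
python3 -m pendant '[[[0,0.001,0.0028,0.006,0],[0,0.001,0.0028,0.012,0],[0,0.001,0.0028,0.018,0],[0,0.001,0.0028,0.022,0],[0,0.001,0.0028,0.026,0],[0,0.001,0.0028,0.03,0],[0,0.001,0.0028,0.032,0],[0,0.001,0.0028,0.032,0]]]'; python3 go.py 433.7 -12.2 49.3 -23.2;python3 -m pendant '[[[0,0,0,0.0005,0],[0,0,0,0.001,0],[0,0,0,0.001,0],[0.2,0,0,0.001,0],[0.3,0,0,0.001,0],[0.4,0,0,0.001,0],[0.45,0,0,0.001,0],[0.45,0,0,0.001,0]]]'; python3 -m pendant '[[[0.45,0,0,-0.01,0],[0.45,0,0,-0.03,0],[0.45,0,0,-0.06,0],[0.45,0,0,-0.1,0],[0.45,0,0,-0.13,0],[0.45,0,0,-0.13,0],[0.45,0,0,-0.13,0],[0.45,0,0,-0.13,0]]]'; python3 wrist.py w13 433.5 -11.5 48 55 66 66 76 85 108; python3 go.py 450 128 181 68
```

```text
t: 24.2
eef_pos: [433.6, -12.6, 50.9]
tcp_rot: [3.141, 0.0, -0.401]
ft_force: [-0.2, 0.2, -0.4]
opening: 0.275
tool d [-0.     -0.0004  0.0016] turn 0.004 | t 24.2 pos [433.6 -12.6  50.9] yaw -23.0 rp [3.141 0.   ] F [-0.2  0.2 -0.4] op 0.275 j6 1.79
t: 25.0
eef_pos: [433.7, -12.6, 50.1]
tcp_rot: [3.142, -0.0, -0.401]
ft_force: [-0.0, -0.1, 0.1]
opening: 0.439
t: 25.8
eef_pos: [433.1, -12.5, 179.5]
tcp_rot: [3.141, 0.001, -0.401]
ft_force: [-0.3, -0.4, 0.4]
opening: 0.451
55.0 61 zmed 59.6 rect [460.9 -23.8] [55.  3.] 67.7 circ [459.5 -23.2] 27.5
66.0 3026 zmed 70.9 rect [433.2 -13.3] [63.1 62.4] 66.7 circ [433.3 -13.4] 39.6
85.0 824 zmed 95.5 rect [433.2 -13. ] [25.8 25.7] 67.3 circ [433.3 -13.1] 16.3
tool d [-0.0393 -0.1359 -0.0016] turn 1.553 | t 25.85 pos [433.1 -12.5 179.4] yaw -23.0 rp [3.141e+00 2.000e-03] F [ 0.7 -0.3 -0.6] op 0.452 j6 1.79
```

```bash
python3 -m pendant '[[[0.8,-0.007,-0.024,0,-0.14],[0.8,-0.014,-0.048,0,-0.28],[0.8,-0.021,-0.072,0,-0.42],[0.8,-0.028,-0.096,0,-0.56],[0.8,-0.034,-0.12,0,-0.7],[0.8,-0.039,-0.1355,0,-0.84],[0.8,-0.039,-0.1355,0,-0.98],[0.8,-0.039,-0.1355,0,-1.1]]]'; python3 -m pendant '[[[0.8,0,0,0,-0.13],[0.8,0,0,0,-0.26],[0.8,0,0,0,-0.39],[0.8,0,0,0,-0.488],[0.8,0,0,0,-0.488],[0.8,0,0,0,-0.488],[0.8,0,0,0,-0.488],[0.8,0,0,0,-0.488]]]';python3 wrist.py w14 525 117 65 44 56 18 33;python3 go.py 508 124 1 68
```

```text
t: 26.65
eef_pos: [450.2, 127.9, 179.0]
tcp_rot: [-3.14, 0.002, 0.706]
ft_force: [-0.0, -0.2, -0.4]
opening: 0.797
t: 27.45
eef_pos: [450.6, 127.4, 180.0]
tcp_rot: [-3.141, 0.0, 1.185]
ft_force: [0.2, 0.6, -0.4]
opening: 0.804
44.0 668 zmed 49.5 rect [535.1 139.7] [74.6 31.5] 71.5 circ [535.3 140.6] 39.6
18.0 5144 zmed 24.8 rect [529.7 126.9] [106.2  84.7] 68.3 circ [528.2 122.5] 58.8
tool d [0.0184 0.0545 0.179 ] turn -0.001 | t 27.5 pos [450.6 127.4 180. ] yaw 67.9 rp [-3.142  0.   ] F [1.4 0.5 0.1] op 0.8 j6 0.52
```

View pics/w14.png

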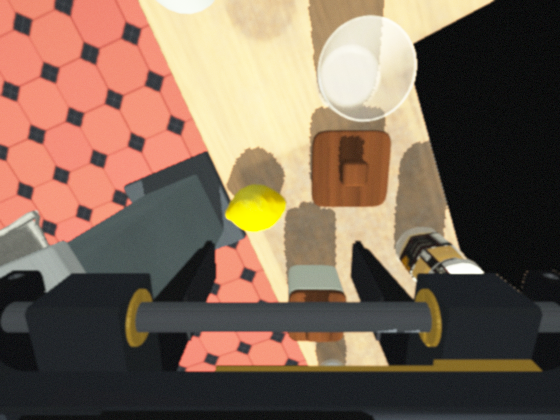

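```bash
python3 wrist.py w15 524 114 30 44 56 ; python3 - <<'E'
from h import *
from cell import env
s=env.state();d=env.read_camera("wrist");T=tool(s)@np.array(d["tool_from_camera"])
for u,v,z in((367,68,91),(355,174,50),(351,167,25)):
    r=T[:3,:3]@[(u-d["cx"])/d["fx"],(v-d["cy"])/d["fy"],1];print((T[:3,3]+r*(z-T[2,3])/r[2]).round(1))
E
```

```text
44.0 620 zmed 49.4 rect [525.7 116.8] [25.  26.2] 67.8 circ [525.6 116.8] 16.3
[556.5 206.6  91. ]
[525.  116.7  50. ]
[526.8 119.3  25. ]
```

```bash
python3 -m pendant '[[[0.85,0.009,0.025,0,0],[0.85,0.0185,0.045,0.02,0],[0.85,0.0185,0.0515,0.06,0],[0.85,0.0185,0.0515,0.09,0],[0.85,0.0185,0.0515,0.12,0],[0.85,0.0185,0.0515,0.14,0],[0.85,0.0185,0.0515,0.14,0],[0.85,0.0185,0.0515,0.14,0]]]'; python3 go.py 505.3 125 1 67.8
```

```text
t: 28.4
eef_pos: [505.6, 125.3, 40.5]
tcp_rot: [-3.141, 0.0, 1.187]
ft_force: [0.3, -0.2, 0.8]
opening: 0.846
tool d [-0.0003 -0.0001  0.0395] turn 0.003 | t 28.4 pos [505.6 125.3  40.5] yaw 68.0 rp [-3.141  0.   ] F [ 0.3 -0.2  0.8] op 0.846 j6 0.5
```

```bash
python3 -m pendant '[[[0.85,0,0,0.015,0],[0.85,0,0,0.03,0],[0.85,0,0,0.039,0],[0.85,0,0,0.039,0],[0.85,0,0,0.039,0],[0.6,0,0,0.039,0],[0.5,0,0,0.039,0],[0.4,0,0,0.039,0]]]'; python3 go.py 505.3 125 1 67.8;python3 -m pendant '[[[0.3,0,0,0,0],[0.2,0,0,0,0],[0,0,0,0,0],[0,0,0,0,0],[0,0,0,0,0],[0,0,0,0,0],[0,0,0,0,0],[0,0,0,0,0]]]'; python3 go.py 505.3 125 1 67.8
```

```text
t: 29.2
eef_pos: [505.8, 125.3, 1.6]
tcp_rot: [3.14, -0.0, 1.187]
ft_force: [1.3, -0.6, 0.6]
opening: 0.652
tool d [-0.0004 -0.0004  0.0006] turn 0.004 | t 29.2 pos [505.8 125.3   1.6] yaw 68.0 rp [ 3.14 -0.  ] F [ 1.3 -0.6  0.6] op 0.652 j6 0.5
t: 30.0
eef_pos: [505.3, 125.2, 1.1]
tcp_rot: [3.142, 0.0, 1.187]
ft_force: [0.9, -0.4, 0.9]
opening: 0.274
tool d [-0.0002  0.      0.0001] turn 0.003 | t 30.0 pos [505.3 125.2   1.1] yaw 68.0 rp [3.142 0.   ] F [ 0.9 -0.4  0.9] op 0.274 j6 0.5
```

```bash
python3 -m pendant '[[[0,0,0,-0.01,0],[0,0,0,-0.03,0],[0,0,0,-0.06,0],[0,0,0,-0.1,0],[0,0.004,-0.01,-0.135,0],[0,0.01,-0.025,-0.15,0],[0,0.0138,-0.0326,-0.15,0],[0,0.0138,-0.0326,-0.15,0]]]'; python3 -m pendant '[[[0,0.025,-0.007,0,0.12],[0,0.06,-0.017,0,0.24],[0,0.095,-0.027,0,0.36],[0,0.13,-0.037,0,0.48],[0,0.16,-0.046,0,0.6],[0,0.1836,-0.0527,0,0.72],[0,0.1836,-0.0527,0,0.785],[0,0.1836,-0.0527,0,0.785]]]'; python3 wrist.py w16 586.2 337 56 63 78; python3 go.py 586.2 337 150 23
```

```text
t: 30.8
eef_pos: [479.3, 150.8, 151.0]
tcp_rot: [-3.141, 0.0, 1.188]
ft_force: [0.2, 0.5, -1.9]
opening: 0.272
t: 31.6
eef_pos: [499.8, 340.3, 149.1]
tcp_rot: [3.141, 0.003, 0.402]
ft_force: [-0.1, -0.1, -1.5]
opening: 0.27
63.0 2675 zmed 69.5 rect [586.  335.8] [83.9 83.3] 22.9 circ [585.5 336.2] 53.4
tool d [ 0.0782  0.0365 -0.0008] turn 0.002 | t 31.65 pos [499.9 339.8 149.4] yaw 23.1 rp [3.141e+00 3.000e-03] F [-0.1  0.1 -0.5] op 0.274 j6 1.66
```

View pics/w16.png

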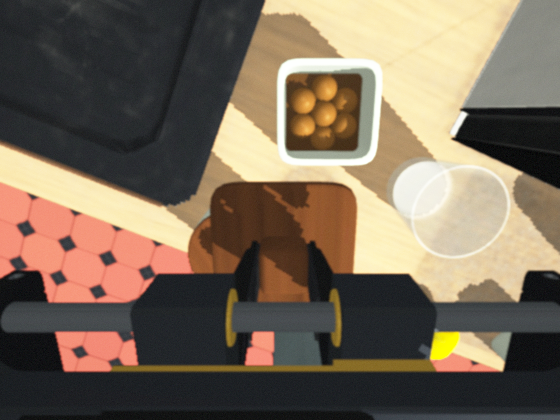

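```bash
python3 -m pendant '[[[0,0.02,0.009,0,0],[0,0.05,0.023,0,0],[0,0.07,0.033,0.01,0],[0,0.0778,0.037,0.03,0],[0,0.0778,0.037,0.05,0],[0,0.0778,0.037,0.063,0],[0,0.0778,0.037,0.065,0],[0,0.0778,0.037,0.065,0]]]'; python3 go.py 586 336.2 55 22.9
```

```text
t: 32.45
eef_pos: [586.3, 336.4, 86.1]
tcp_rot: [3.141, 0.0, 0.402]
ft_force: [0.2, 0.1, -0.7]
opening: 0.268
tool d [-0.0003  0.0001  0.0311] turn 0.003 | t 32.45 pos [586.3 336.4  86.1] yaw 23.1 rp [3.141 0.   ] F [ 0.2  0.1 -0.7] op 0.268 j6 1.59
```

```bash
python3 -m pendant '[[[0,0,0,0.006,0],[0,0,0,0.012,0],[0,0,0,0.017,0],[0,0,0,0.021,0],[0,0,0,0.025,0],[0,0,0,0.028,0],[0,0,0,0.03,0],[0,0,0,0.03,0]]]'; python3 go.py 586 336.2 55 22.9;python3 -m pendant '[[[0,0,0,0.0005,0],[0,0,0,0.001,0],[0,0,0,0.001,0],[0.2,0,0,0.001,0],[0.3,0,0,0.001,0],[0.4,0,0,0.001,0],[0.45,0,0,0.001,0],[0.45,0,0,0.001,0]]]'; python3 -m pendant '[[[0.45,0,0,-0.01,0],[0.45,0,0,-0.03,0],[0.45,0,0,-0.06,0],[0.45,0,0,-0.1,0],[0.45,0,0,-0.13,0],[0.45,-0.03,-0.01,-0.13,0],[0.45,-0.06,-0.02,-0.13,0],[0.45,-0.06,-0.02,-0.13,0]]]'; python3 wrist.py w17 586 336 58 63 74 74 88 95 112; python3 - <<'E'
from h import *
from cell import env
d={n:env.read_camera(n) for n in("top","scene")}
i=d["top"]["image"][190:300,120:440];cv2.imwrite("pics/end.png",cv2.vconcat([cv2.resize(i,(800,275)),cv2.resize(d["scene"]["image"][100:400,180:460],(300,320)) if 0 else cv2.resize(d["scene"]["image"][130:400,160:420],(800,325*1))]))
I=dict(rS=(523,-394,62),sS=(433,-11,62),rL=(441,364,70),sL=(585.5,337,70))
for c in d:
  A=cloud(d[c]).reshape(-1,3)
  for n,(x,y,k) in I.items():
    P=A[np.hypot(A[:,0]-x,A[:,1]-y)<60]
    for lo in(k+4,k+26):
      Q=P[(P[:,2]>lo)&(P[:,2]<lo+14)]
      if len(Q)>5: print(c,n,len(Q),np.median(Q[:,2]).round(1),np.round(cv2.minAreaRect(Q[:,:2].astype(np.float32))[:2],1).tolist())
print(env.state()["ft_force"],env.state()["t"])
E
```

```text
t: 33.25
eef_pos: [586.2, 336.5, 55.8]
tcp_rot: [3.142, 0.0, 0.402]
ft_force: [0.6, 1.0, -1.8]
opening: 0.272
tool d [-0.0003  0.0002  0.0008] turn 0.002 | t 33.25 pos [586.2 336.5  55.8] yaw 23.0 rp [3.142 0.   ] F [ 0.6  1.  -1.8] op 0.272 j6 1.59
t: 34.05
eef_pos: [586.4, 336.6, 55.2]
tcp_rot: [3.142, -0.0, 0.402]
ft_force: [0.2, -1.1, -0.3]
opening: 0.441
t: 34.85
eef_pos: [520.4, 331.5, 186.6]
tcp_rot: [-3.141, 0.0, 0.403]
ft_force: [0.6, 1.0, 0.0]
opening: 0.451
63.0 0
74.0 7480 zmed 78.9 rect [586.  335.7] [84.7 84.8] 23.4 circ [585.9 335.7] 54.3
95.0 948 zmed 103.6 rect [585.7 335.7] [26.  25.9] 23.1 circ [586. 336.] 16.1
top rS 318 72.0 [[523.0, -394.8], [61.8, 60.6]]
top rS 73 96.1 [[523.7, -395.0], [22.6, 23.8]]
top sS 392 71.6 [[430.7, -11.9], [63.1, 62.4]]
top sS 85 96.5 [[430.8, -11.5], [25.9, 24.7]]
top rL 355 79.8 [[440.1, 348.5], [80.9, 55.0]]
top rL 55 104.2 [[437.9, 361.7], [20.8, 22.3]]
top sL 299 79.6 [[584.9, 329.6], [85.9, 73.0]]
scene sS 313 71.6 [[435.2, -10.6], [63.9, 64.1]]
scene sS 85 95.7 [[435.9, -11.2], [25.3, 28.6]]
scene rL 1060 79.8 [[442.2, 365.3], [83.3, 83.8]]
scene rL 122 104.1 [[442.4, 364.9], [24.4, 23.4]]
scene sL 725 80.0 [[586.2, 340.1], [85.8, 79.7]]
scene sL 35 103.1 [[583.0, 347.1], [23.8, 4.2]]
[0.69189272 0.20102677 0.04273021] 35.0
```

View pics/end.png

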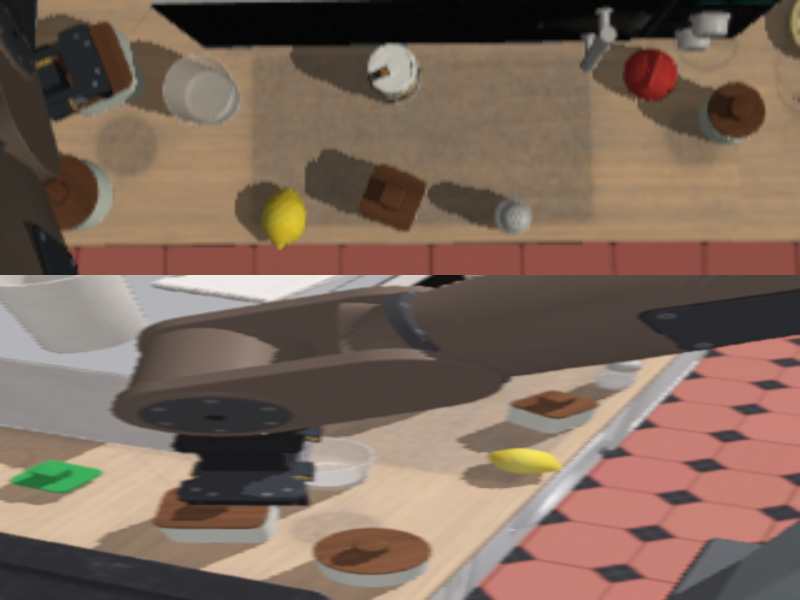

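All four lids lie flat on their jars at the expected height (71 or 79 mm), the glass and the shaker are standing, and the robot touches nothing. I'm handing in the job.

```bash
python3 -c "
from cell import env
print(env.job_done())"
```

```text
the job is handed in; nothing more can be done
None
```

All four wooden lids are on their matching jars, and I handed the job in at about 35 s of the 120 s; it reported no verdict.

**Last checks:**
- **Height:** the plates measured about 71 mm on the small jars and 79 mm on the large ones, which is fully home.
- **Position:** the lid centres were within about 2 mm of where I measured the jar mouths. The last fixed-camera views of the two large jars were partly hidden by the arm, so there I relied on the wrist camera.
- **Surroundings:** the jars stand where they were, the glass and the shaker are upright, the green look-alike was not touched, and the gripper was clear of everything.

**What disagreed:**
- **Finger length:** the fingertips end about 32 mm short of the reported TCP, which both the wrist and scene cameras showed. My first two grasps therefore closed on air above the small round lid without moving it. I allowed for this from then on.
- **Camera offset:** the top and scene cameras differed by about 4.5 mm in x. I used the wrist camera for the final positions.
- **Rim contact:** the large round lid briefly met the jar rim with about 40 N on the wrist sensor while I was pushing it home. The wrist limit is 120 N. The 40 N limit is for the arm or gripper body pressing on something; here it was the held lid.

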